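# Knock home the two slanted fixing pins of the tool caddy

## Task

Two fixing pins in the sloping foot of the grey tool caddy still stand proud. Take the wooden-handled tamper as a mallet and knock each pin fully home with smart blows of its flat foot, square along the slanted pin, not by slowly pushing it; then stand the tamper upright on the floor of the steel parts tray and let it go. Keep the hand off the caddy and leave everything else where it is.

Things in the scene. Friction and masses are not known exactly. Their poses are not given: they have to be found in the camera images.
- tamper: The mallet: turned wooden handle on a round flat steel foot; 95 mm high, about 0.3 kg, loose, upright on the worktop at first. Origin: centre of the foot's underside (the striking face), z up the handle. Foot 58 mm wide, 20 mm high; above it grip the handle as a cylinder 37 mm wide, best 65 to 75 mm above the underside. Round: any turn about z will do.
- caddy: Grey sheet-steel caddy, fixed, 136 x 170 x 128 mm (x to its back, z up; origin on the worktop); its front looks to the robot's right. Front plate slopes up to the back at 35 degrees, from (x -55, z 17) to (x 11, z 63) mm, pins in its middle. A shelf above (front edge x -10, z 115 to 128) carries a chuck and a roll to z 153: no room straight above the pins; lean the tool 35 degrees to the front.
- pin_near_head (a point): Centre of the top of the head of the pin nearer the robot (caddy's +y side, y +45 mm). Its z axis points out of the plate along the pin, 35 degrees from vertical toward the caddy's front; moves with the pin. Fully home it lies 8 mm above the plate; the collar under it is 25 mm wide, 3 mm high.
- pin_far_head (a point): The same for the pin farther from the robot (caddy's -y side, y -45 mm).
- pin_near (a joint): Slide of the near pin (steel, flat round head 18 mm wide, 5 mm thick). Value in m: 0 = fully out, 0.016 = fully home (head on its collar); starts at 0 to 0.004. It is gripped in its hole: moves under about 8 N plus a 300 N/m spring (13 N at the end) and stays where left. A blow must drive it at 0.04 m/s or faster, the tamper's axis within 12 degrees of the pin's.
- pin_far (a joint): Slide of the far pin (steel, flat round head 18 mm wide, 5 mm thick). Value in m: 0 = fully out, 0.016 = fully home (head on its collar); starts at 0 to 0.004. It is gripped in its hole: moves under about 8 N plus a 300 N/m spring (13 N at the end) and stays where left. A blow must drive it at 0.04 m/s or faster, the tamper's axis within 12 degrees of the pin's.
- tray: Open steel parts tray, fixed, 176 (x) x 250 (y) x 26 mm, walls and floor 2 mm thick. Origin: centre of its underside; y is its long side. A spanner lies along its +x wall (x +45 to +77 mm), a roll in the corner near x -50, y -90 mm; the tamper's centre has free room at x -50 to +10, y -20 to +85 mm.
- chuck: Bystander: steel chuck, 50 mm wide, 34 mm high, on the caddy's shelf (nearer the robot). Origin under its centre.
- small_roll: Bystander: steel seaming roll, 36 mm wide, 19 mm high, on the caddy's shelf (farther from the robot). Origin under its centre.
- tray_roll: Bystander: the same kind of roll, lying in the tray. Origin under its centre.
- spanner: Bystander: spanner 164 mm long (y), 26 mm wide, lying in the tray. Origin under its middle.
- lid_stack: Bystander: stack of aluminium can lids, 60 mm wide, 53 mm high, about 11 cm to the left of the tamper. Origin under its centre.
- jigger: Bystander: hourglass-shaped steel measure, 45 mm wide, 79 mm high, about 10 cm behind the tamper. Origin under its centre.
- spice_jar: Bystander: spice jar 46 mm wide, 106 mm high, at the back behind the caddy, beside the can-sealing machine, whose fixed low table (90 mm) begins about 0.62 m ahead of the robot and whose tall head overhangs behind it: keep the wrist on the robot's side of it when carrying the tamper past. Origin under its centre.
Not all that is in view belongs to the job. Leave any green or purple look-alike of the tamper alone.

How it is judged:
On the way, in this order (a step that is already met when the one before it is completed fails the run):
1. One pin is struck with the tamper, square along it, while the other still stands proud (under 10 mm in) (((velocity of joint pin_near above 0.04 m/s and contact force between tamper and caddy above 1 N and angle between the z axis of tamper and the z axis of pin_near_head, either way round below 0.22 rad and value of joint pin_far below 0.01 m) or (velocity of joint pin_far above 0.04 m/s and contact force between tamper and caddy above 1 N and angle between the z axis of tamper and the z axis of pin_far_head, either way round below 0.22 rad and value of joint pin_near below 0.01 m))).
2. The other pin is struck likewise when the first is in (over 10 mm) (((velocity of joint pin_near above 0.04 m/s and contact force between tamper and caddy above 1 N and angle between the z axis of tamper and the z axis of pin_near_head, either way round below 0.22 rad and value of joint pin_far above 0.01 m) or (velocity of joint pin_far above 0.04 m/s and contact force between tamper and caddy above 1 N and angle between the z axis of tamper and the z axis of pin_far_head, either way round below 0.22 rad and value of joint pin_near above 0.01 m))).
At the end, for the whole second after the job is handed in: Both pins are home to within 2.2 mm, and the tamper stands upright (within 0.1 rad) and at rest on the floor of the steel tray, wholly between its walls (value of joint each of pin_near, pin_far above 0.0138 m and x of tamper in the frame of tray between -0.06 and 0.06 m and y of tamper in the frame of tray between -0.097 and 0.097 m and z of tamper in the frame of tray below 0.005 m and angle between tamper's own z axis and vertical below 0.1 rad and linear speed of tamper below 0.02 m/s); the robot touches nothing.
It fails at once if The hand or arm presses on the caddy or its pins with more than 3 N (contact force between any of the arm, the fingers and caddy above 3 N).
It fails at once if A bystander is shifted by more than 25 mm or tipped (distance of any of chuck, small_roll, tray_roll, spanner, lid_stack, jigger, spice_jar from where it was at the start of the episode above 0.025 m or angle between any of chuck, small_roll, tray_roll, spanner, lid_stack, jigger, spice_jar's own z axis and vertical above 0.5 rad).
It also fails if it takes over 48 s, if anything falls off the work surface, if the arm or the gripper's body presses on something with over 40 N, if the wrist force passes 120 N, or if a joint passes its speed limit or range.

## Robot

A 6-joint arm with a two-finger parallel gripper is mounted at the origin on a cart in front of the work surface, level with it; the furniture and walls round the work are solid. World frame = base frame: x ahead of the robot, y to its left, z up, the work surface at z = 0. Lengths are in m, angles in rad, forces in N, time in s.
With the tool pointing down it reaches from about 0.275 to 0.85 m from the base axis. Payload 19 kg.
Tool frame: the origin (TCP) lies between the finger pads; the fingertips stand 17 mm ahead of it and the grasp point (between the pads) lies 2 mm behind it; z points along the fingers, y is the line along which they close (so a half turn about z gives the same grasp; the last joint's range is limited). The gripper opens to 85 mm and grips with 20 to 120 N. Pads are 22 mm wide; open, the fingers measure 114 mm over their backs; the gripper's body (76 mm by 85 mm) begins 54 mm behind the grasp point. The pads swing forward as they close: fully open they stand 13 mm farther back than shut.
Start: joints at [-1.479, 0.15, 1.437, -0, 1.554, -0.134], TCP at [0.129, -0.56, 0.248] pointing down, gripper open.
Joint ranges: [-2.8, 2.8], [-0.68, 2.1], [0.12, 2.68], [-1.39, 4.53], [0.16, 2.79], [-2.81, 2.81]. Speed limits (rad/s): [1.89, 1.89, 2.22, 3.01, 3.01, 3.01].

## Interface

Orientations are given as a 3x3 rotation matrix whose columns are the frame's x, y, z axes.
In Python, from cell import ctrl, imaging, order gives the robot as it stands.
- The arm moves only by the tool drive_tool, never from a script. Its argument "series" is a list of rows, each a list of 2 entries, a list of its own where there are three numbers: the shift along the tool's x, y, z normalised to -1 to 1, where 1 is 30 cm, then the turn about the tool's z normalised to -1 to 1, where 1 is 180 degrees. In form: [[[x, y, z], twist], ...]. A call has 1 to 10 rows; each row shifts and turns the commanded pose from where the row before left it, along the tool's axes as they then stand; what a row does not reach is not made up. A row lasts 1/12 s, in which the tool goes at most 41.7 mm and 7.16 degrees, less where a joint would pass 70% of its speed; a pose out of reach is approached as far as the arm can. A call with a number of a shift or a turn outside -1 to 1 is refused whole. A call with a gripper value outside its range is refused whole. "claw" is the closure, from 0 (fully open) to 1 (shut), set as the call begins (left out, the last holds). The fingers move at their own pace and stop on an object; "grip_force" is the grip in N (left out, the last holds). Time passes only in rows, so rows that do not move let the fingers close. It gives the time, the measured TCP pose, the force, the opening and the grip force at its end, in the units of the state.
- ctrl.get_state(): the state, without advancing time (a new reading comes with each control period).
- imaging.get_image(name): name is "scene" or "top" or "wrist"; returns a dict with "color" (480x640x3 uint8, red, green, blue), "depth" (480x640 float32, m along the optical axis (not along the pixel's ray), 0 where there is no reading), "mtx" (3x3 intrinsics, pixels), "R" (3x3) and "t" (3): a world point X has camera coordinates R X + t; the wrist camera has in their place "tool_from_camera" (4x4, takes a point from camera to tool coordinates, whose origin is the TCP and whose axes are the flange's). Camera axes: x right, y down, z forward; pixel columns grow to the right and rows downward; lengths in m; the calibration is good to about 2 mm. A picture is of the moment at which its call begins: read the wrist's pose just before it.
- order.finish_job(): hands the job in; it is judged then, once.
The state is a dict: "time_s": time; "joint_positions": joint angles; "qvel": joint speeds; "joint_torque": joint torques, N m; "tcp_pos": TCP position; "tcp_rot": TCP orientation; "ft_force": force on the tool from outside, world axes, zero at the start; "wrist_torque": the same for the moment, N m; "finger_gap": finger opening in m; "finger_force": force on a finger pad.
Only numpy, scipy, OpenCV 4.12 (cv2) and the standard library are available. Lean on these libraries where they do the work, as an engineer would, in place of code of your own. Each camera call takes 0.05 s, during which the arm holds its last target. There are 200 camera calls.

## Working session

There is one attempt and no reset: what is moved stays moved. The work goes in short steps, Python scripts to look and compute and a tool call to move; the robot and the scene stay as the last step left them, time stands still between calls to the robot, and variables do not carry over. Pictures are saved under pics/ and viewed, at most 13 in all, crops included, and the job is handed in when it is done.

Besides the shell and the picture viewer there is one more tool, called after "Request:" by a JSON object that holds its "api" and its "payload". drive_tool: Moves the arm, as the interface text tells. Its arguments: {"type":"object","properties":{"series":{"type":"array"},"claw":{"type":"number"},"grip_force":{"type":"number"}},"required":["series"]}

```bash
mkdir -p pics; ls; python3 - <<'E'
from cell import ctrl, imaging
import numpy as np, cv2, pickle
s=ctrl.get_state()
print(s['time_s'],s['tcp_pos'],np.round(s['tcp_rot'],3),s['finger_gap'])
for n in ('scene','top'):
    im=imaging.get_image(n); pickle.dump(im,open(f'{n}0.pkl','wb'))
    cv2.imwrite(f'pics/{n}0.png',im['color'][:,:,::-1])
    print(n,im['mtx'],np.round(im['R'],3),im['t'])
E
```

```text
pics
0.0 [ 0.12868722 -0.5601689   0.24769102] [[ 0.975  0.224 -0.   ]
 [ 0.224 -0.975  0.001]
 [ 0.    -0.001 -1.   ]] 0.08533567721927685
scene [[538.74924327   0.         317.02080258]
 [  0.         538.74924327 238.94974684]
 [  0.           0.           1.        ]] [[-0.734 -0.679 -0.016]
 [-0.474  0.529 -0.704]
 [ 0.487 -0.51  -0.71 ]] [0.4621891  0.31516878 1.05955303]
top [[450.12471803   0.         312.1874287 ]
 [  0.         450.12471803 235.72153784]
 [  0.           0.           1.        ]] [[-0.021 -1.    -0.005]
 [-0.988  0.022 -0.15 ]
 [ 0.15   0.002 -0.989]] [0.05437857 0.56734084 1.17423053]
```

View pics/scene0.png

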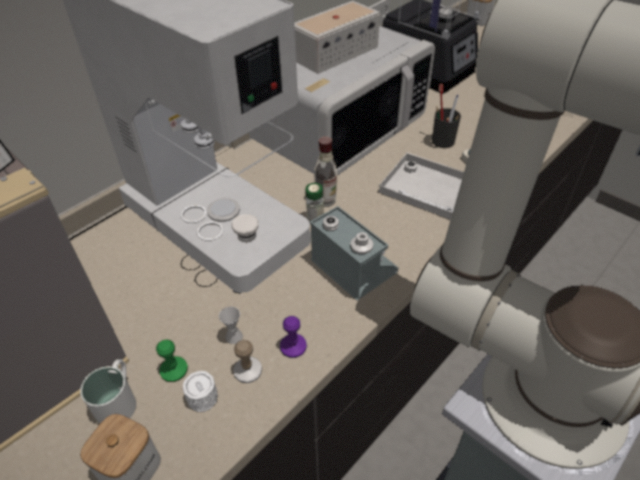

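View pics/top0.png

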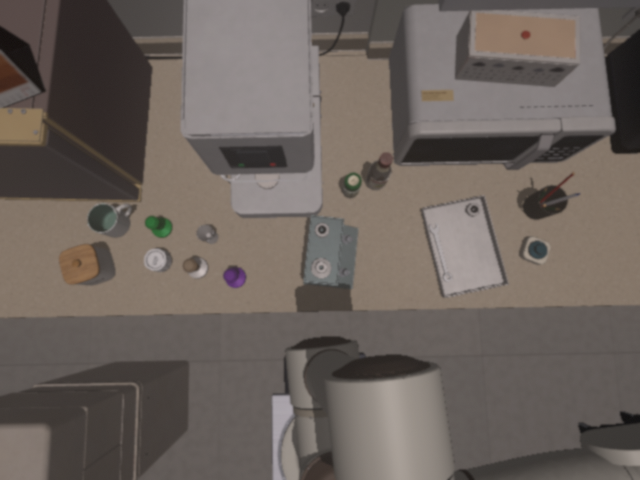

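The scene view shows the wooden tamper at (246,362) and the caddy at (350,250). In the top view the tamper is at (195,267), the caddy shelf at (323,250) with the pins on the slope at about (347,238) and (345,270), and the tray at (463,246). Next I measure these from depth.

```bash
cat > h.py <<'E'
import numpy as np, cv2, pickle
def cloud(im):
    d=im['depth']; K=im['mtx']; v,u=np.mgrid[:480,:640]
    c=np.stack([(u-K[0,2])/K[0,0]*d,(v-K[1,2])/K[1,1]*d,d],-1)
    P=(c-im['t'])@im['R']; P[d<=0]=np.nan; return P
def ray(im,u,v,z):
    r=im['R'].T@np.linalg.inv(im['mtx'])@[u,v,1]; o=-im['R'].T@im['t']
    return o+r*(z-o[2])/r[2]
def proj(im,X):
    c=im['R']@X+im['t']; p=im['mtx']@c; return p[:2]/p[2]
E
python3 - <<'E'
from h import *
np.set_printoptions(precision=4,suppress=True)
for n in ('top','scene'):
    im=pickle.load(open(n+'0.pkl','rb')); P=cloud(im); hsv=cv2.cvtColor(im['color'],cv2.COLOR_RGB2HSV)
    box=dict(top=((170,230,245,290),(290,365,205,295),(415,510,190,305)),scene=((225,270,335,390),(305,400,200,295),(375,480,150,220)))[n]
    for k,(a,b,c,d) in zip(('tamper','caddy','tray'),box):
        Q=P[c:d,a:b].reshape(-1,3); 
        if k=='tamper':
            print(n,'table z',np.nanmedian(Q[Q[:,2]<.01][:,2]))
            w=Q[(Q[:,2]>.07)&(Q[:,2]<.105)]; print('knob',len(w),w.mean(0),w.min(0),w.max(0))
            f=Q[(Q[:,2]>.013)&(Q[:,2]<.026)]; print('foot',len(f),f.mean(0),f.min(0),f.max(0))
        if k=='caddy':
            w=Q[(Q[:,2]>.12)&(Q[:,2]<.135)]; r=cv2.minAreaRect((w[:,:2]*1000).astype(np.float32)); print('shelf',len(w),w.mean(0),r, cv2.boxPoints(r).tolist())
            t=Q[(Q[:,2]>.14)]; print('items',t.min(0),t.max(0))
        if k=='tray':
            w=Q[(Q[:,2]>.018)&(Q[:,2]<.035)]; r=cv2.minAreaRect((w[:,:2]*1000).astype(np.float32)); print('rim',len(w),r)
            w=Q[(Q[:,2]<.006)];print('floor',np.nanmedian(w[:,2]))
    a,b,c,d=box[1]; cr=im['color'][c-5:d+15,a:b+15,::-1]; cv2.imwrite(f'pics/c_{n}.png',cv2.resize(cr,None,fx=5,fy=5,interpolation=cv2.INTER_CUBIC))
a=cv2.imread('pics/c_top.png');b=cv2.imread('pics/c_scene.png');h=550
print(a.shape,b.shape)
o=np.hstack([cv2.resize(x,(int(x.shape[1]*h/x.shape[0]),h)) for x in(a,b)]);o=o[:,:];s=min(1,800/o.shape[1]);o=cv2.resize(o,None,fx=s,fy=s);cv2.imwrite('pics/c.png',o);print(o.shape)
E
```

```text
top table z -1.0109439984036428e-06
knob 248 [0.4834 0.3301 0.091 ] [0.4461 0.2563 0.0769] [0.5105 0.3778 0.1004]
foot 86 [0.4904 0.3623 0.0151] [0.4472 0.2717 0.013 ] [0.5247 0.4348 0.0212]
shelf 932 [0.5143 0.0142 0.1256] ((520.8182983398438, 13.410831451416016), (84.89764404296875, 170.26551818847656), 82.3998794555664) [[430.8191833496094, -17.405559539794922], [599.5889892578125, -39.924617767333984], [610.8173828125, 44.22722244262695], [442.047607421875, 66.74627685546875]]
items [0.4621 0.0048 0.1401] [0.5827 0.0344 0.1577]
rim 544 ((536.426025390625, -374.4912414550781), (252.8992919921875, 180.21331787109375), 10.444796562194824)
floor 0.00023067322086775164
scene table z 0.0017878963443722857
knob 298 [0.4862 0.363  0.0907] [0.4711 0.3423 0.0718] [0.5093 0.3788 0.1   ]
foot 299 [0.4998 0.3581 0.0156] [0.4626 0.3176 0.013 ] [0.5818 0.3895 0.0256]
shelf 1529 [0.5147 0.0142 0.1249] ((519.3340454101562, 12.490772247314453), (88.47852325439453, 174.6673583984375), 82.35922241210938) [[426.8936462402344, -19.74365234375], [600.0101928710938, -42.967742919921875], [611.7744140625, 44.725196838378906], [438.65789794921875, 67.94928741455078]]
items [0.4595 0.0045 0.14  ] [0.5833 0.0355 0.1584]
rim 711 ((583.7975463867188, -398.0877685546875), (210.30221557617188, 293.97332763671875), 22.46273422241211)
floor 0.0026778883710570486
(550, 450, 3) (575, 550, 3)
(451, 800, 3)
```

View pics/c.png

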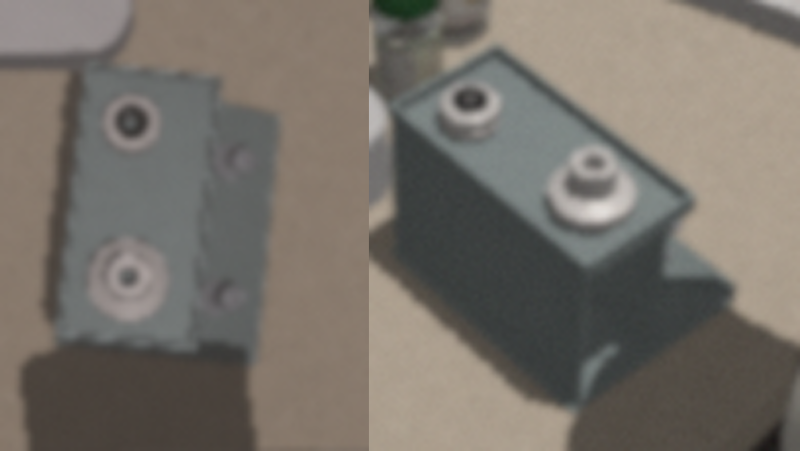

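```bash
python3 - <<'E'
from h import *
np.set_printoptions(precision=4,suppress=True)
im=pickle.load(open('top0.pkl','rb')); sc=pickle.load(open('scene0.pkl','rb'))
for n,i in(('top',im),('scene',sc)):
    Q=cloud(i).reshape(-1,3); Q=Q[np.linalg.norm(Q[:,:2]-[.49,.36],axis=1)<.045]
    for lo,hi in((.075,.09),(.09,.105),(.014,.024)):
        w=Q[(Q[:,2]>lo)&(Q[:,2]<hi)]; print(n,lo,len(w),(w.min(0)+w.max(0))/2,w.max(0)-w.min(0))
    hsv=cv2.cvtColor(i['color'],cv2.COLOR_RGB2HSV)
# caddy frame from shelf (both views agree)
yaw=np.radians(82.4); X=np.array([np.cos(yaw),np.sin(yaw)]); Y=np.array([-X[1],X[0]])
for o in ([.5208,.0134],[.5193,.0125]):
    print('origin if shelf centre x=29', np.array(o)-.029*X)
# pins
g=cv2.cvtColor(im['color'],cv2.COLOR_RGB2GRAY)
P=cloud(im)
for nm,u,v in(('far',347.8,238.3),('near',344.6,271.5)):
    Q=P[int(v)-3:int(v)+5,int(u)-3:int(u)+5].reshape(-1,3); Q=Q[np.argsort(-Q[:,2])]
    print(nm,Q[:8].mean(0),ray(im,u,v,.058))
# slope plane points
Q=P[225:290,335:362].reshape(-1,3); O=np.array([.5166,-.0158])
c=np.c_[(Q[:,:2]-O)@X,(Q[:,:2]-O)@Y,Q[:,2]]
m=(np.abs(c[:,1])<.025)&(c[:,0]<-.018)&(c[:,0]>-.05)&(c[:,2]>.01)&(c[:,2]<.07); print('slope fit z=a x+b', np.polyfit(c[m,0],c[m,2],1),m.sum(),'expect .697, .0553')
m=(np.abs(c[:,1])<.083)&(c[:,2]>.01)&(c[:,2]<.08); print('y range of plate',c[m,1].min(),c[m,1].max(), 'x min',c[m,0].min())
E
```

```text
top 0.075 69 [0.4924 0.3604 0.0834] [0.0363 0.0348 0.0131]
top 0.09 105 [0.4916 0.3581 0.0953] [0.0307 0.0314 0.0102]
top 0.014 50 [0.4913 0.3541 0.0169] [0.052  0.0432 0.0057]
scene 0.075 107 [0.4902 0.3605 0.0827] [0.0382 0.0366 0.0142]
scene 0.09 186 [0.4903 0.3604 0.095 ] [0.0335 0.0325 0.01  ]
scene 0.014 170 [0.488  0.3593 0.0169] [0.0508 0.0505 0.0058]
origin if shelf centre x=29 [ 0.517  -0.0153]
origin if shelf centre x=29 [ 0.5155 -0.0162]
far [ 0.5558 -0.0528  0.0626] [ 0.5571 -0.0526  0.058 ]
near [ 0.4678 -0.0416  0.0635] [ 0.4688 -0.0413  0.058 ]
slope fit z=a x+b [0.7083 0.0576] 208 expect .697, .0553
y range of plate -0.08287335549822253 0.0829694767337334 x min -0.059890860945666646
```

Request:
{"api": "drive_tool", "payload": {"series": [[[0,0,0],-0.039],[[0,0,0],-0.039],[[0,0,0],-0.039],[[0,0,0],-0.039],[[0,0,0],-0.039],[[0,0,0],-0.039],[[0,0,0],-0.039],[[0,0,0],-0.039],[[0,0,0],-0.039],[[0,0,0],-0.039]], "claw": 0, "grip_force": 25}}

```text
time_s: 0.93
tcp_pos: [0.1287, -0.5602, 0.2479]
tcp_rot: [[0.113, 0.994, -0.0], [0.994, -0.113, 0.001], [0.001, -0.0, -1.0]]
ft_force: [0.0, 0.0, -0.5]
finger_gap: 0.0851
finger_force: 0.0
```

Request:
{"api": "drive_tool", "payload": {"series": [[[0,0,0],-0.039],[[0,0,0],-0.039],[[0,0,0],-0.018],[[0.093,0.058,0],0],[[0.093,0.058,0],0],[[0.093,0.058,0],0],[[0.093,0.058,0],0],[[0.093,0.058,0],0],[[0.093,0.058,0],0],[[0.093,0.058,0],0]]}}

```text
time_s: 1.77
tcp_pos: [0.2134, -0.3446, 0.248]
tcp_rot: [[-0.181, 0.984, -0.0], [0.984, 0.181, 0.0], [0.0, -0.0, -1.0]]
ft_force: [0.2, -0.2, 0.5]
finger_gap: 0.0853
finger_force: 0.0
```

Request:
{"api": "drive_tool", "payload": {"series": [[[0.093,0.058,0],0],[[0.093,0.058,0],0],[[0.093,0.058,0],0],[[0.093,0.058,0],0],[[0.093,0.058,0],0],[[0.093,0.058,0],0],[[0.093,0.058,0],0],[[0.093,0.058,0],0],[[0.093,0.058,0],0],[[0.093,0.058,0],0]]}}

```text
time_s: 2.6
tcp_pos: [0.3339, -0.0387, 0.2483]
tcp_rot: [[-0.181, 0.984, 0.0], [0.984, 0.181, -0.0], [-0.0, 0.0, -1.0]]
ft_force: [1.6, -1.3, 0.2]
finger_gap: 0.0854
finger_force: 0.0
```

Request:
{"api": "drive_tool", "payload": {"series": [[[0.093,0.058,0],0],[[0.093,0.058,0],0],[[0.093,0.058,0],0],[[0.093,0.058,0],0],[[0.093,0.058,0],0],[[0.093,0.058,0],0],[[0.093,0.058,0],0],[[0.093,0.058,0],0],[[0.093,0.058,0],0],[[0.093,0.058,0],0]]}}

```text
time_s: 3.43
tcp_pos: [0.4547, 0.2672, 0.248]
tcp_rot: [[-0.181, 0.983, -0.0], [0.983, 0.181, -0.0], [-0.0, -0.0, -1.0]]
ft_force: [1.2, -1.6, 0.3]
finger_gap: 0.0854
finger_force: 0.0
```

Request:
{"api": "drive_tool", "payload": {"series": [[[0.093,0.058,0],0],[[0.093,0.058,0],0],[[0.093,0.058,0],0],[[0,0,0],0]]}}

```text
time_s: 3.77
tcp_pos: [0.4915, 0.3612, 0.2466]
tcp_rot: [[-0.183, 0.983, -0.002], [0.983, 0.183, 0.0], [0.001, -0.002, -1.0]]
ft_force: [-0.4, -0.2, 0.4]
finger_gap: 0.0852
finger_force: 0.0
```

```bash
python3 - <<'E'
from cell import ctrl, imaging
from h import *
np.set_printoptions(precision=4,suppress=True)
s=ctrl.get_state(); im=imaging.get_image('wrist'); print(s['tcp_pos'])
T=im['tool_from_camera']; d=im['depth'];K=im['mtx'];v,u=np.mgrid[:480,:640]
c=np.stack([(u-K[0,2])/K[0,0]*d,(v-K[1,2])/K[1,1]*d,d],-1)[d>0]
t=c@T[:3,:3].T+T[:3,3]; P=t@np.array(s['tcp_rot']).T+s['tcp_pos']
P=P[np.linalg.norm(P[:,:2]-[.49,.36],axis=1)<.045]
for lo,hi in((.06,.075),(.075,.09),(.09,.105),(.014,.024)):
    w=P[(P[:,2]>lo)&(P[:,2]<hi)]
    if len(w): print(lo,len(w),(w.min(0)+w.max(0))/2,w.max(0)-w.min(0))
E
```

```text
[0.4915 0.3612 0.2466]
0.075 467 [0.4925 0.3625 0.0834] [0.0368 0.0367 0.0132]
0.09 1200 [0.4922 0.363  0.0937] [0.0324 0.0334 0.0073]
0.014 247 [0.4932 0.3689 0.0154] [0.0457 0.0281 0.0027]
```

Request:
{"api": "drive_tool", "payload": {"series": [[[0.003,0.003,0.08],0],[[0,0,0.09],0],[[0,0,0.09],0],[[0,0,0.09],0],[[0,0,0.09],0],[[0,0,0.075],0],[[0,0,0.05],0],[[0,0,0.03],0],[[0,0,0],0]]}}

```text
time_s: 4.57
tcp_pos: [0.4907, 0.3573, 0.0682]
tcp_rot: [[-0.18, 0.984, -0.002], [0.984, 0.18, -0.001], [-0.001, -0.003, -1.0]]
ft_force: [0.2, -0.2, -0.2]
finger_gap: 0.0854
finger_force: 0.0
```

Request:
{"api": "drive_tool", "payload": {"series": [[[0,0,0],0],[[0,0,0],0],[[0,0,0],0],[[0,0,0],0],[[0,0,0],0],[[0,0,0],0],[[0,0,0],0]], "claw": 1, "grip_force": 60}}

```text
time_s: 5.15
tcp_pos: [0.4919, 0.3585, 0.071]
tcp_rot: [[-0.181, 0.984, 0.001], [0.984, 0.181, 0.001], [0.001, 0.002, -1.0]]
ft_force: [0.6, 0.0, 6.6]
finger_gap: 0.036
finger_force: 59.0
```

Request:
{"api": "drive_tool", "payload": {"series": [[[0,0,-0.06],0],[[0,0,-0.1],0],[[0,0,-0.1],0],[[0,0,-0.1],0],[[0,0,-0.1],0],[[-0.093,-0.043,-0.08],0],[[-0.093,-0.043,-0.08],0],[[-0.093,-0.043,-0.08],0],[[-0.093,-0.043,0],0],[[-0.093,-0.043,0],0]]}}

```text
time_s: 5.98
tcp_pos: [0.4529, 0.2083, 0.2815]
tcp_rot: [[-0.181, 0.983, 0.003], [0.983, 0.181, 0.001], [0.0, 0.003, -1.0]]
ft_force: [0.5, -1.1, -3.1]
finger_gap: 0.0358
finger_force: 61.4
```

Request:
{"api": "drive_tool", "payload": {"series": [[[-0.093,-0.043,0],0],[[-0.093,-0.043,0],0],[[-0.093,-0.043,0],0],[[-0.093,-0.043,0],0],[[-0.093,-0.043,0],0],[[-0.093,-0.043,0],0],[[-0.093,-0.043,0],0],[[-0.097,0.008,0],0],[[-0.097,0.008,0],0],[[-0.097,0.008,0],0]]}}

```text
time_s: 6.82
tcp_pos: [0.4224, -0.085, 0.2803]
tcp_rot: [[-0.181, 0.984, 0.001], [0.984, 0.181, -0.0], [-0.0, 0.001, -1.0]]
ft_force: [0.4, 0.7, -3.2]
finger_gap: 0.0359
finger_force: 61.4
```

Request:
{"api": "drive_tool", "payload": {"series": [[[-0.097,0.008,0],0],[[-0.097,0.008,0],0],[[-0.097,0.008,0],0],[[-0.097,0.008,0],0],[[-0.097,0.008,0],0],[[-0.097,0.008,0],0],[[-0.097,0.008,0],0],[[-0.097,0.008,0],0],[[-0.097,0.008,0],0],[[-0.097,0.008,0],0]]}}

```text
time_s: 7.65
tcp_pos: [0.4989, -0.3668, 0.2798]
tcp_rot: [[-0.181, 0.984, -0.0], [0.984, 0.181, 0.0], [0.0, 0.0, -1.0]]
ft_force: [-0.0, 0.6, -2.3]
finger_gap: 0.0354
finger_force: 61.4
```

Request:
{"api": "drive_tool", "payload": {"series": [[[-0.1,0.009,0],0],[[-0.097,0.009,0.05],0],[[0,0,0.09],0],[[0,0,0.09],0],[[0,0,0.09],0],[[0,0,0.09],0],[[0,0,0.09],0],[[0,0,0.09],0],[[0,0,0.077],0],[[0,0,0],0]]}}

```text
time_s: 8.48
tcp_pos: [0.5132, -0.4209, 0.0747]
tcp_rot: [[-0.181, 0.984, -0.005], [0.984, 0.181, 0.005], [0.006, -0.004, -1.0]]
ft_force: [-1.1, 0.5, -4.1]
finger_gap: 0.0358
finger_force: 61.5
```

```bash
cat > look.py <<'E'
from cell import ctrl, imaging
import cv2,sys,pickle
s=ctrl.get_state(); im=imaging.get_image('scene'); pickle.dump(im,open('s.pkl','wb')); print(s['tcp_pos'],s['ft_force'])
a=im['color'][:,:,::-1]
x0,y0,x1,y1=map(int,sys.argv[2:6]); c=a[y0:y1,x0:x1]; f=600/c.shape[1]; cv2.imwrite('pics/'+sys.argv[1],cv2.resize(c,None,fx=f,fy=f,interpolation=cv2.INTER_CUBIC))
E
python3 look.py t1.png 340 80 540 240
```

```text
[ 0.5132341  -0.42091096  0.07465938] [-1.07117533  0.54992383 -4.06069505]
```

View pics/t1.png

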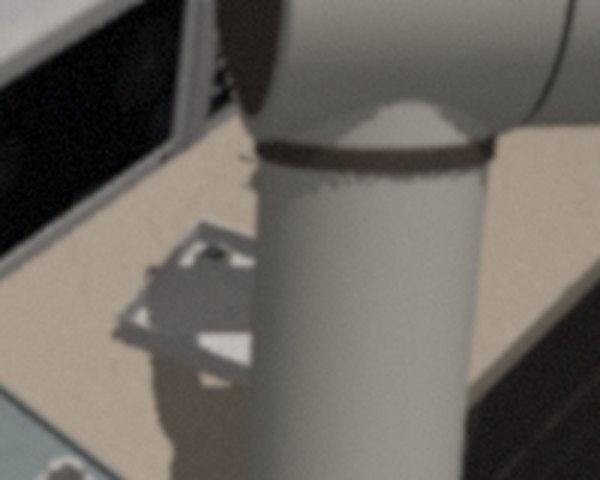

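Request:
{"api": "drive_tool", "payload": {"series": [[[0,0,0],0],[[-0.015,0,0],0],[[-0.015,0,0],0],[[-0.015,0,0],0],[[-0.015,0,0],0]], "grip_force": 20}}

```text
time_s: 8.95
tcp_pos: [0.5184, -0.4405, 0.0807]
tcp_rot: [[-0.181, 0.984, 0.001], [0.984, 0.181, 0.0], [0.0, 0.001, -1.0]]
ft_force: [-2.9, 13.3, 5.3]
finger_gap: 0.0356
finger_force: 62.0
```

Request:
{"api": "drive_tool", "payload": {"series": [[[-0.01,0,0],0],[[-0.01,0,0],0],[[-0.01,0,0],0],[[-0.01,0,0],0]], "claw": 1, "grip_force": 20}}

```text
time_s: 9.28
tcp_pos: [0.5205, -0.4515, 0.0804]
tcp_rot: [[-0.181, 0.983, -0.0], [0.983, 0.181, 0.002], [0.002, 0.0, -1.0]]
ft_force: [3.1, 8.6, 2.4]
finger_gap: 0.0351
finger_force: 62.1
```

Request:
{"api": "drive_tool", "payload": {"series": [[[-0.01,0,0],0],[[-0.01,0,0],0],[[-0.01,0,0],0],[[-0.01,0,0],0],[[-0.01,0,0],0],[[-0.01,0,0],0],[[0,0,0],0]]}}

```text
time_s: 9.87
tcp_pos: [0.5239, -0.4698, 0.0804]
tcp_rot: [[-0.181, 0.984, 0.0], [0.984, 0.181, 0.001], [0.001, 0.001, -1.0]]
ft_force: [-0.9, 7.6, 3.1]
finger_gap: 0.0356
finger_force: 58.2
```

```bash
cat > w.py <<'E'
from cell import ctrl, imaging
import cv2,sys,pickle
s=ctrl.get_state(); im=imaging.get_image('wrist'); pickle.dump((s,im),open('w.pkl','wb')); print(s['tcp_pos'],s['ft_force'])
cv2.imwrite('pics/'+sys.argv[1],im['color'][:,:,::-1])
E
python3 w.py w1.png
```

```text
[ 0.52385066 -0.46984601  0.0803674 ] [-0.87172807  7.63564338  3.11862794]
```

View pics/w1.png

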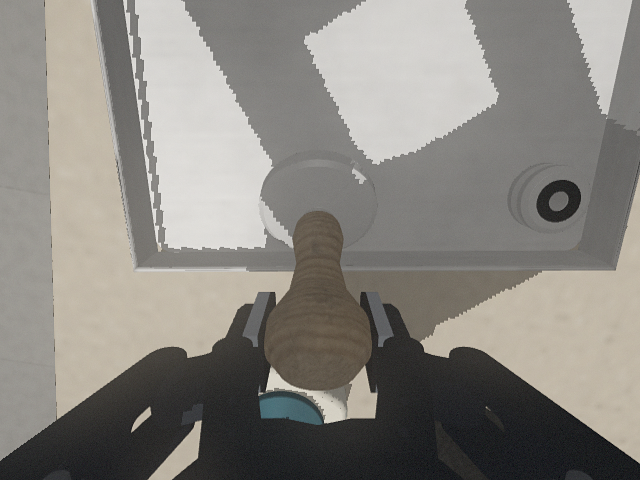

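The wrist view shows the tamper pivoted in the grip, with its foot at (318,200) against the tray wall and its knob at (318,345). I'll measure the lean from the depth on the foot's top.

```bash
cat > lean.py <<'E'
from h import *
import sys
np.set_printoptions(precision=4,suppress=True)
s,im=pickle.load(open('w.pkl','rb')); T=im['tool_from_camera']; d=im['depth'];K=im['mtx'];v,u=np.mgrid[:480,:640]
t=np.stack([(u-K[0,2])/K[0,0]*d,(v-K[1,2])/K[1,1]*d,d],-1)@T[:3,:3].T+T[:3,3]
# handle silhouette centreline in the tool x-z plane: wood colour
hsv=cv2.cvtColor(im['color'],cv2.COLOR_RGB2HSV)
m=np.zeros_like(d,bool)
for b in ((272,290,185,225),(348,366,185,225)): m[b[2]:b[3],b[0]:b[1]]=1
m&=d>0
for _ in range(4):
    Q=t[m]; c=np.median(Q,0); A=np.c_[Q[:,:2],np.ones(len(Q))]; p=np.linalg.lstsq(A,Q[:,2],rcond=None)[0]
    r=np.abs(t[...,2]-t[...,0]*p[0]-t[...,1]*p[1]-p[2]); m&=(r<.0025)
n=np.array([p[0],p[1],-1]); n/=np.linalg.norm(n)
print('n pts',m.sum(),'foot axis in tool',n,'lean deg',np.degrees(np.arctan2(-n[0],-n[2])),np.degrees(np.arcsin(n[1])))
# extent of the disc plane
r=np.abs(t[...,2]-t[...,0]*p[0]-t[...,1]*p[1]-p[2]); D=(r<.0025)&(d>0)&(u>250)&(u<390)&(v>140)&(v<262)
Q=t[D]; print('disc mid',(Q.min(0)+Q.max(0))/2,Q.max(0)-Q.min(0))
E
python3 lean.py
```

```text
n pts 1435 foot axis in tool [-0.3917  0.0052 -0.9201] lean deg 23.06155078325317 0.29670452585603746
disc mid [0.0345 0.002  0.0489] [0.0568 0.0751 0.0265]
```

```bash
cat >> lean.py <<'E'
for uu,vv in ((265,200),(275,190),(285,180),(300,170),(318,165),(340,170),(355,185),(285,225),(280,235),(340,195),(318,155),(318,220),(318,250),(318,290),(318,350)):
    print(uu,vv,t[vv,uu])
E
python3 lean.py; python3 - <<'E'
import cv2
a=cv2.imread('pics/w1.png')[135:285,230:400]; cv2.imwrite('pics/w1c.png',cv2.resize(a,None,fx=4,fy=4,interpolation=cv2.INTER_CUBIC))
E
```

```text
n pts 1435 foot axis in tool [-0.3917  0.0052 -0.9201] lean deg 23.06155078325317 0.29670452585603746
disc mid [0.0345 0.002  0.0489] [0.0568 0.0751 0.0265]
265 200 [ 0.0429 -0.0242  0.0459]
275 190 [ 0.0481 -0.0189  0.0427]
285 180 [ 0.0531 -0.014   0.0402]
300 170 [ 0.0578 -0.007   0.0374]
318 165 [0.0599 0.0009 0.0384]
340 170 [0.0578 0.0106 0.0372]
355 185 [0.0506 0.0178 0.0412]
285 225 [ 0.0299 -0.0153  0.0486]
280 235 [ 0.0229 -0.0186  0.0552]
340 195 [0.0459 0.0111 0.0418]
318 155 [0.064  0.0009 0.0408]
318 220 [0.0378 0.0009 0.0265]
318 250 [0.0285 0.0009 0.0139]
318 290 [ 0.0236  0.0009 -0.0137]
318 350 [ 0.0119  0.0008 -0.0309]
```

View pics/w1c.png

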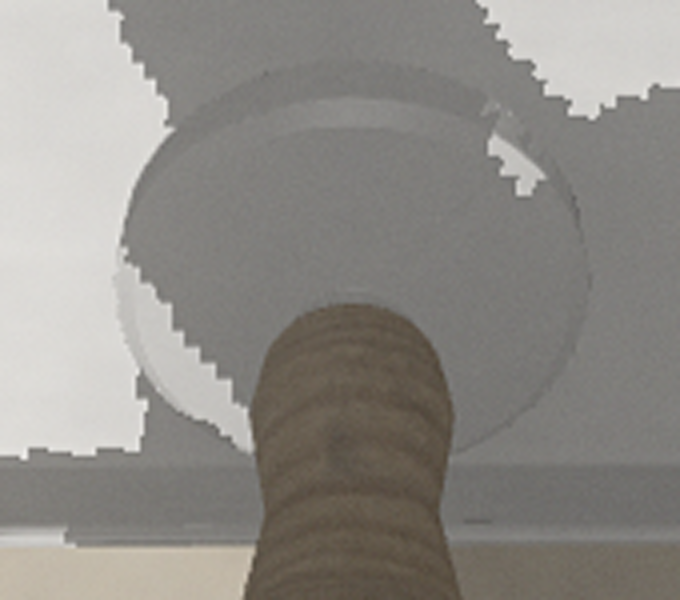

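```bash
cat > prof.py <<'E'
from h import *
np.set_printoptions(precision=4,suppress=True)
s,im=pickle.load(open('w.pkl','rb')); T=im['tool_from_camera']; d=im['depth'];K=im['mtx'];v,u=np.mgrid[:480,:640]
t=np.stack([(u-K[0,2])/K[0,0]*d,(v-K[1,2])/K[1,1]*d,d],-1)@T[:3,:3].T+T[:3,3]
for vv in range(144,262,3): print(vv, *[tuple(np.round(1000*np.median(t[vv-1:vv+2,c-2:c+3].reshape(-1,3),0)[[0,2]],1)) for c in (290,318,345)])
print('floor z',1000*np.median(t[60:100,330:400,2]))
E
python3 prof.py
```

```text
144 (np.float64(67.3), np.float64(78.7)) (np.float64(67.3), np.float64(78.4)) (np.float64(67.3), np.float64(78.7))
147 (np.float64(65.8), np.float64(78.0)) (np.float64(65.8), np.float64(78.5)) (np.float64(65.7), np.float64(78.4))
150 (np.float64(64.2), np.float64(78.2)) (np.float64(65.6), np.float64(44.9)) (np.float64(64.2), np.float64(78.4))
153 (np.float64(62.6), np.float64(78.7)) (np.float64(64.8), np.float64(42.5)) (np.float64(62.6), np.float64(78.5))
156 (np.float64(62.9), np.float64(46.3)) (np.float64(63.6), np.float64(40.3)) (np.float64(62.9), np.float64(46.3))
159 (np.float64(62.1), np.float64(43.0)) (np.float64(62.5), np.float64(38.3)) (np.float64(62.1), np.float64(42.9))
162 (np.float64(61.0), np.float64(40.5)) (np.float64(61.2), np.float64(37.7)) (np.float64(60.9), np.float64(40.8))
165 (np.float64(59.8), np.float64(39.5)) (np.float64(59.9), np.float64(37.8)) (np.float64(59.8), np.float64(39.1))
168 (np.float64(58.6), np.float64(39.1)) (np.float64(58.8), np.float64(36.8)) (np.float64(58.5), np.float64(39.0))
171 (np.float64(57.3), np.float64(38.5)) (np.float64(57.4), np.fl
[... 2812 characters left out ...]
6 (np.float64(15.9), np.float64(58.5)) (np.float64(29.8), np.float64(15.3)) (np.float64(16.0), np.float64(58.2))
249 (np.float64(7.8), np.float64(78.2)) (np.float64(29.0), np.float64(13.9)) (np.float64(7.4), np.float64(78.4))
252 (np.float64(6.4), np.float64(76.9)) (np.float64(28.2), np.float64(12.3)) (np.float64(6.5), np.float64(76.4))
255 (np.float64(6.4), np.float64(71.3)) (np.float64(27.6), np.float64(9.8)) (np.float64(6.5), np.float64(71.3))
258 (np.float64(6.3), np.float64(66.6)) (np.float64(27.1), np.float64(8.1)) (np.float64(6.4), np.float64(66.3))
261 (np.float64(6.3), np.float64(62.0)) (np.float64(26.5), np.float64(6.3)) (np.float64(6.6), np.float64(60.6))
floor z 78.55514444534596
```

Request:
{"api": "drive_tool", "payload": {"series": [[[-0.01,0,-0.001],0],[[-0.01,0,-0.001],0],[[-0.01,0,-0.001],0],[[0,0,0],0]]}}

```text
time_s: 10.25
tcp_pos: [0.5252, -0.4787, 0.0807]
tcp_rot: [[-0.181, 0.984, -0.0], [0.984, 0.181, 0.001], [0.001, 0.0, -1.0]]
ft_force: [-0.3, 4.9, -0.3]
finger_gap: 0.0357
finger_force: 55.5
```

```bash
python3 w.py w2.png; python3 prof.py | sed 's/np.float64//g' | awk 'NR%2==1'
```

```text
[ 0.52521288 -0.47867862  0.08074578] [-0.324374    4.93238958 -0.33583316]
144 ((69.0), (35.4)) ((69.1), (31.7)) ((68.9), (36.4))
150 ((66.7), (32.3)) ((66.7), (30.2)) ((66.6), (32.5))
156 ((64.2), (31.9)) ((64.3), (30.4)) ((64.2), (31.5))
162 ((61.7), (32.5)) ((61.7), (31.7)) ((61.7), (32.6))
168 ((59.0), (33.7)) ((59.1), (32.5)) ((59.1), (33.4))
174 ((56.4), (34.5)) ((56.4), (33.8)) ((56.5), (34.4))
180 ((53.7), (35.6)) ((53.8), (34.6)) ((53.6), (35.7))
186 ((50.8), (36.6)) ((51.0), (36.0)) ((50.7), (37.0))
192 ((47.9), (38.3)) ((48.0), (37.3)) ((47.9), (38.4))
198 ((44.9), (40.0)) ((45.6), (35.9)) ((44.8), (39.8))
204 ((41.7), (42.0)) ((44.6), (26.9)) ((41.8), (41.7))
210 ((38.5), (44.3)) ((42.8), (23.8)) ((38.3), (44.1))
216 ((34.8), (47.1)) ((41.0), (20.5)) ((34.9), (46.9))
222 ((31.1), (50.0)) ((38.9), (18.4)) ((31.2), (50.2))
228 ((27.3), (53.5)) ((37.2), (16.2)) ((27.2), (53.5))
234 ((16.8), (78.5)) ((35.0), (14.1)) ((16.9), (78.2))
240 ((15.3), (71.4)) ((33.2), (11.9)) ((15.4), (71.0))
246 ((15.3), (60.6)) ((31.6), (9.3)) ((15.4), (60.0))
252 ((14.5), (52.4)) ((30.4), (6.0)) ((14.6), (52.6))
258 ((1.4), (80.3)) ((29.0), (3.2)) ((1.7), (79.8))
floor z 79.00124941667676
```

Request:
{"api": "drive_tool", "payload": {"series": [[[-0.01,0,0],0],[[0,0,0],0]]}}

```text
time_s: 10.47
tcp_pos: [0.5257, -0.4816, 0.0808]
tcp_rot: [[-0.181, 0.984, -0.0], [0.984, 0.181, 0.001], [0.001, 0.0, -1.0]]
ft_force: [-1.5, 5.8, -1.3]
finger_gap: 0.0358
finger_force: 54.8
```

Request:
{"api": "drive_tool", "payload": {"series": [[[0.005,0,0],0],[[0,0,0],0],[[0.005,0,-0.05],0],[[0,0,-0.1],0],[[0,0,-0.1],0],[[0,0,-0.1],0],[[0,0,-0.05],0],[[0.09,0.012,0],0],[[0.09,0.012,0],0],[[0.09,0.012,0],0]], "claw": 1, "grip_force": 80}}

```text
time_s: 11.3
tcp_pos: [0.5209, -0.3966, 0.202]
tcp_rot: [[-0.18, 0.984, 0.001], [0.984, 0.18, -0.001], [-0.001, 0.001, -1.0]]
ft_force: [0.9, 0.8, -3.5]
finger_gap: 0.0354
finger_force: 80.4
```

Request:
{"api": "drive_tool", "payload": {"series": [[[0.09,0.012,0],0],[[0.09,0.012,0],0],[[0.09,0.012,0],0],[[0.09,0.012,0],0],[[0.09,0.012,0],0],[[0.09,0.012,0],0],[[0,0,0],0.033],[[0,0,0],0.033],[[0,0,0],0.033],[[0,0,0],0]]}}

```text
time_s: 12.13
tcp_pos: [0.5133, -0.2339, 0.202]
tcp_rot: [[0.134, 0.991, 0.001], [0.991, -0.134, -0.001], [-0.001, 0.001, -1.0]]
ft_force: [0.7, 0.3, -3.9]
finger_gap: 0.0349
finger_force: 80.4
```

```bash
python3 w.py w3.png; python3 prof.py | sed 's/np.float64//g' | awk 'NR%2==1'; python3 look.py s3.png 240 130 560 370
```

```text
[ 0.51326274 -0.23386133  0.20200422] [ 0.70739086  0.30886648 -3.88747655]
144 ((69.1), (36.1)) ((69.3), (31.6)) ((69.1), (35.6))
150 ((66.9), (32.3)) ((67.0), (30.6)) ((66.9), (31.7))
156 ((64.4), (31.7)) ((64.5), (30.5)) ((64.4), (31.7))
162 ((61.9), (32.3)) ((61.9), (32.0)) ((61.9), (32.3))
168 ((59.2), (33.8)) ((59.4), (32.4)) ((59.2), (33.4))
174 ((56.6), (34.5)) ((56.7), (33.7)) ((56.6), (34.3))
180 ((53.8), (35.1)) ((54.0), (34.8)) ((53.8), (35.5))
186 ((51.0), (37.2)) ((51.1), (36.0)) ((51.0), (37.3))
192 ((48.2), (38.8)) ((48.3), (36.7)) ((48.1), (38.3))
198 ((45.0), (40.3)) ((45.8), (36.0)) ((45.0), (40.0))
204 ((41.9), (42.0)) ((44.9), (26.7)) ((41.9), (42.2))
210 ((38.6), (44.2)) ((43.1), (23.2)) ((38.7), (44.1))
216 ((35.0), (47.1)) ((41.1), (20.8)) ((35.1), (46.7))
222 ((31.2), (50.2)) ((39.3), (18.1)) ((31.3), (50.2))
228 ((27.4), (53.4)) ((37.3), (16.2)) ((27.4), (53.8))
234 ((-17.7), (201.1)) ((35.4), (13.9)) ((-17.5), (201.2))
240 ((-23.9), (201.3)) ((33.6), (11.9)) ((-23.4), (200.3))
246 ((-29.5), (201.0)) ((31.9), (9.1)) ((-29.7), (201.4))
252 ((-35.5), (201.5)) ((30.5), (6.1)) ((-35.6), (201.3))
258 ((-41.5), (201.2)) ((29.1), (3.5)) ((-41.4), (201.3))
floor z 201.22557841567604
[ 0.5132214  -0.23398342  0.20176815] [ 0.57890166  0.53679475 -3.75716095]
```

View pics/s3.png

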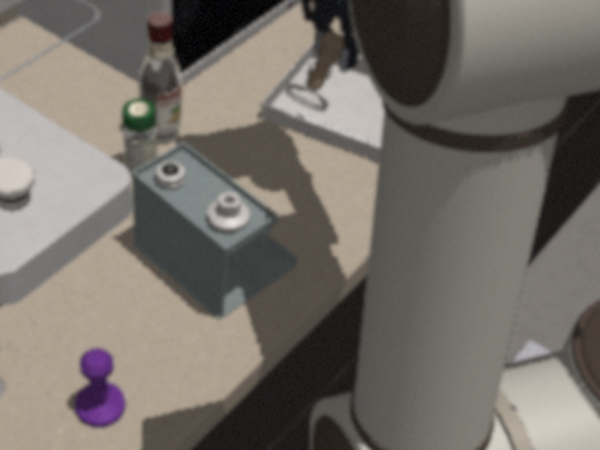

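Request:
{"api": "drive_tool", "payload": {"series": [[[0.088,-0.022,0.046],0],[[0.088,-0.022,0.046],0],[[0.088,-0.022,0.046],0],[[0.088,-0.022,0.046],0],[[0,0,0],0],[[0.019,0,0.027],0],[[0.019,0,0.027],0],[[0.019,0,0.027],0],[[0.019,0,0.027],0],[[0,0,0],0]]}}

```text
time_s: 13.07
tcp_pos: [0.503, -0.1023, 0.1111]
tcp_rot: [[0.128, 0.992, -0.002], [0.992, -0.128, 0.001], [0.001, -0.002, -1.0]]
ft_force: [-0.2, -0.4, -3.1]
finger_gap: 0.0351
finger_force: 80.7
```

```bash
python3 - <<'E'
from cell import ctrl
import numpy as np
s=ctrl.get_state(); X=np.array([.130,.9915]);Y=np.array([-.9915,.130]);d=s['tcp_pos'][:2]-np.array([.5163,-.0150]); print('caddy TCP',d@X,d@Y,s['tcp_pos'][2],s['ft_force'])
E
python3 w.py w4.png
```

```text
caddy TCP -0.08824587083226355 0.0018926746282158546 0.11109888212933326 [-0.1844141  -0.40231535 -3.08615082]
[ 0.50295108 -0.10225215  0.11109888] [-0.1844141  -0.40231535 -3.08615082]
```

View pics/w4.png

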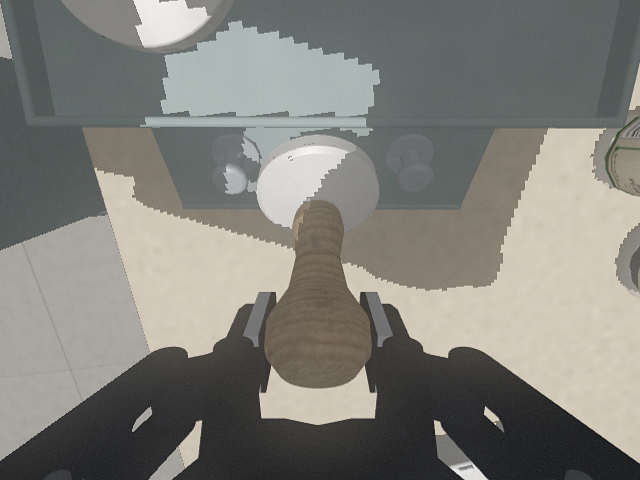

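The wrist view shows the foot at (318,183), held midway between the pins at (234,168) and (412,160) and clear of the shelf. I'll press it gently against the plate to square it up.

Request:
{"api": "drive_tool", "payload": {"series": [[[0.01,0.006,0.014],0],[[0.008,0,0.011],0],[[0,0,0],0]], "claw": 1, "grip_force": 20}}

```text
time_s: 13.37
tcp_pos: [0.5059, -0.0977, 0.1049]
tcp_rot: [[0.129, 0.992, -0.001], [0.992, -0.129, 0.0], [0.0, -0.001, -1.0]]
ft_force: [-0.6, 1.0, -3.7]
finger_gap: 0.0353
finger_force: 80.7
```

Request:
{"api": "drive_tool", "payload": {"series": [[[0.004,0,0.006],0],[[0.004,0,0.006],0],[[0,0,0],0]]}}

```text
time_s: 13.62
tcp_pos: [0.5062, -0.0954, 0.1017]
tcp_rot: [[0.129, 0.992, -0.0], [0.992, -0.129, 0.0], [0.0, -0.0, -1.0]]
ft_force: [0.5, 0.7, -3.2]
finger_gap: 0.0355
finger_force: 80.7
```

Request:
{"api": "drive_tool", "payload": {"series": [[[0.004,0,0.006],0],[[0.004,0,0.006],0],[[0,0,0],0]]}}

```text
time_s: 13.87
tcp_pos: [0.5065, -0.093, 0.098]
tcp_rot: [[0.129, 0.992, -0.0], [0.992, -0.129, 0.0], [0.0, -0.0, -1.0]]
ft_force: [-0.2, -0.4, -3.9]
finger_gap: 0.0351
finger_force: 80.7
```

Request:
{"api": "drive_tool", "payload": {"series": [[[0.004,0,0.005],0],[[0,0,0],0]]}}

```text
time_s: 14.03
tcp_pos: [0.5067, -0.0918, 0.0966]
tcp_rot: [[0.129, 0.992, -0.0], [0.992, -0.129, 0.0], [0.0, -0.0, -1.0]]
ft_force: [-0.2, 0.3, -3.2]
finger_gap: 0.0353
finger_force: 80.7
```

Request:
{"api": "drive_tool", "payload": {"series": [[[0.004,0,0.006],0],[[0,0,0],0]]}}

```text
time_s: 14.2
tcp_pos: [0.5068, -0.0906, 0.0947]
tcp_rot: [[0.129, 0.992, -0.0], [0.992, -0.129, 0.0], [0.0, -0.0, -1.0]]
ft_force: [0.1, -0.3, -3.7]
finger_gap: 0.0352
finger_force: 80.7
```

Request:
{"api": "drive_tool", "payload": {"series": [[[0.004,0,0.006],0],[[0,0,0],0]]}}

```text
time_s: 14.37
tcp_pos: [0.5072, -0.0907, 0.0938]
tcp_rot: [[0.129, 0.992, 0.0], [0.992, -0.129, -0.002], [-0.002, 0.001, -1.0]]
ft_force: [-4.4, -9.7, 6.7]
finger_gap: 0.0349
finger_force: 81.9
```

Request:
{"api": "drive_tool", "payload": {"series": [[[0.004,0,0.006],0],[[0,0,0],0]]}}

```text
time_s: 14.53
tcp_pos: [0.5074, -0.0911, 0.0932]
tcp_rot: [[0.129, 0.992, 0.001], [0.992, -0.129, -0.006], [-0.005, 0.002, -1.0]]
ft_force: [-12.6, -24.0, 21.7]
finger_gap: 0.0352
finger_force: 83.4
```

```bash
python3 w.py w5.png; python3 prof.py | sed 's/np.float64//g' | awk 'NR%2==1'; python3 - <<'E'
import pickle;import numpy as np
s,im=pickle.load(open('w.pkl','rb'));print(s['wrist_torque'])
from h import *
T=im['tool_from_camera']; d=im['depth'];K=im['mtx'];v,u=np.mgrid[:480,:640]
t=np.stack([(u-K[0,2])/K[0,0]*d,(v-K[1,2])/K[1,1]*d,d],-1)@T[:3,:3].T+T[:3,3]
cv2.imwrite('pics/w5c.png',cv2.resize(im['color'][90:290,180:460,::-1],None,fx=2.5,fy=2.5))
E
```

```text
[ 0.50743044 -0.09106849  0.093154  ] [-12.56863031 -24.03830042  21.68136565]
144 ((71.5), (-27.0)) ((71.5), (-27.2)) ((71.5), (-27.4))
150 ((70.0), (-26.8)) ((70.0), (-27.0)) ((69.9), (-26.7))
156 ((68.4), (-27.2)) ((68.4), (-26.7)) ((68.4), (-26.7))
162 ((66.9), (-28.0)) ((66.9), (-27.3)) ((66.9), (-27.7))
168 ((66.2), (-35.8)) ((66.2), (-35.9)) ((66.2), (-35.8))
174 ((64.8), (-35.8)) ((64.7), (-35.7)) ((64.8), (-36.1))
180 ((54.0), (34.8)) ((54.1), (33.8)) ((53.9), (35.4))
186 ((51.2), (36.2)) ((51.3), (35.2)) ((51.0), (36.6))
192 ((48.2), (37.8)) ((48.5), (36.0)) ((48.2), (38.0))
198 ((45.1), (39.5)) ((46.5), (33.8)) ((45.1), (39.9))
204 ((42.0), (41.4)) ((45.2), (25.1)) ((41.9), (41.9))
210 ((38.7), (43.8)) ((43.5), (21.6)) ((38.5), (44.4))
216 ((35.0), (46.9)) ((41.5), (19.3)) ((34.9), (47.4))
222 ((31.8), (50.0)) ((39.5), (17.0)) ((31.1), (50.9))
228 ((27.9), (53.2)) ((37.5), (15.2)) ((27.0), (54.8))
234 ((18.4), (74.3)) ((35.6), (13.2)) ((18.1), (75.1))
240 ((9.2), (92.3)) ((33.8), (11.0)) ((9.2), (92.2))
246 ((5.2), (92.7)) ((32.0), (8.9)) ((5.3), (92.3))
252 ((1.1), (92.9)) ((30.6), (5.6)) ((1.1), (92.4))
258 ((-2.5), (92.2)) ((29.5), (2.6)) ((-2.7), (92.5))
floor z -26.99140944929987
[-3.09627203  2.25104467  0.47660009]
```

View pics/w5c.png

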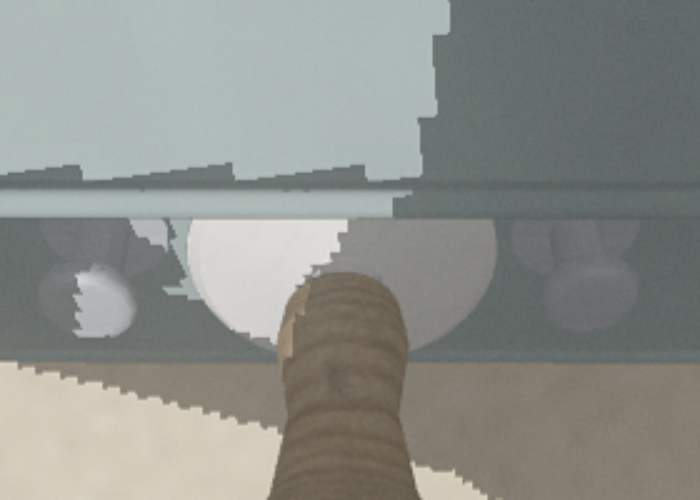

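Request:
{"api": "drive_tool", "payload": {"series": [[[0.003,0,0.005],0],[[0,0,0],0]]}}

```text
time_s: 14.75
tcp_pos: [0.5075, -0.0914, 0.0926]
tcp_rot: [[0.129, 0.992, 0.001], [0.992, -0.129, -0.008], [-0.008, 0.002, -1.0]]
ft_force: [-21.3, -35.3, 34.7]
finger_gap: 0.0353
finger_force: 84.8
```

```bash
python3 w.py w6.png; python3 prof.py | sed 's/np.float64//g' | sed -n 13,30p; python3 -c "
import pickle;print(pickle.load(open('w.pkl','rb'))[0]['wrist_torque'])"
```

```text
[ 0.50754928 -0.09140059  0.09262322] [-21.29416802 -35.2821311   34.7174267 ]
180 ((54.1), (34.5)) ((54.1), (33.4)) ((54.0), (35.0))
183 ((52.6), (35.1)) ((52.8), (34.2)) ((52.5), (35.6))
186 ((51.3), (35.8)) ((51.3), (34.5)) ((51.1), (36.3))
189 ((49.8), (36.8)) ((49.9), (35.3)) ((49.6), (36.9))
192 ((48.3), (37.4)) ((48.6), (35.4)) ((48.3), (37.4))
195 ((46.7), (38.3)) ((47.4), (34.8)) ((46.8), (38.5))
198 ((45.2), (39.5)) ((46.8), (28.9)) ((45.2), (39.6))
201 ((43.6), (40.1)) ((46.2), (26.6)) ((43.4), (41.1))
204 ((42.2), (41.2)) ((45.3), (24.7)) ((41.9), (42.1))
207 ((40.5), (42.4)) ((44.5), (22.5)) ((40.2), (43.0))
210 ((38.6), (43.9)) ((43.5), (20.9)) ((38.3), (44.7))
213 ((37.0), (45.4)) ((42.6), (19.7)) ((36.6), (46.1))
216 ((35.4), (46.8)) ((41.5), (19.0)) ((34.7), (47.5))
219 ((33.3), (49.0)) ((40.7), (17.4)) ((33.0), (49.5))
222 ((31.9), (49.7)) ((39.5), (16.8)) ((30.9), (51.3))
225 ((29.9), (51.4)) ((38.5), (15.9)) ((28.9), (53.3))
228 ((34.7), (25.6)) ((37.5), (15.1)) ((26.8), (55.3))
231 ((20.8), (72.9)) ((36.6), (13.8)) ((20.2), (73.8))
[-4.53822174  3.51408216  0.60946319]
```

Request:
{"api": "drive_tool", "payload": {"series": [[[-0.022,0,-0.031],0],[[-0.032,0,-0.046],0],[[-0.04,0,-0.056],0],[[0,0,0],0],[[0,-0.075,0],0],[[0,-0.075,0],0],[[0,0,0],0],[[0,0,0],0]], "claw": 1, "grip_force": 120}}

```text
time_s: 15.47
tcp_pos: [0.4585, -0.1092, 0.1295]
tcp_rot: [[0.129, 0.992, 0.0], [0.992, -0.129, 0.0], [0.0, 0.0, -1.0]]
ft_force: [-0.1, -0.2, -3.6]
finger_gap: 0.0342
finger_force: 120.8
```

```bash
cat > n.py <<'E'
from cell import ctrl
import numpy as np
s=ctrl.get_state(); X=np.array([.130,.9915]);Y=np.array([-.9915,.130]);d=s['tcp_pos'][:2]-np.array([.5163,-.0150]); x,y,z=d@X,d@Y,s['tcp_pos'][2]
print('N %.4f slope %.4f y %.4f (contact ref N .0748, home .0828)'%(-.574*x+.819*z-.0454,.819*x+.574*z,y),s['finger_force'],s['time_s'])
E
python3 n.py; python3 w.py w7.png; python3 - <<'E'
import cv2
a=cv2.imread('pics/w7.png')[60:330,130:490]; cv2.imwrite('pics/w7c.png',cv2.resize(a,None,fx=2,fy=2))
E
```

```text
N 0.1186 slope -0.0084 y 0.0451 (contact ref N .0748, home .0828) 120.79514980316162 15.4667
[ 0.45845362 -0.1092458   0.12945855] [-0.12098358 -0.22576358 -3.60045729]
```

View pics/w7c.png

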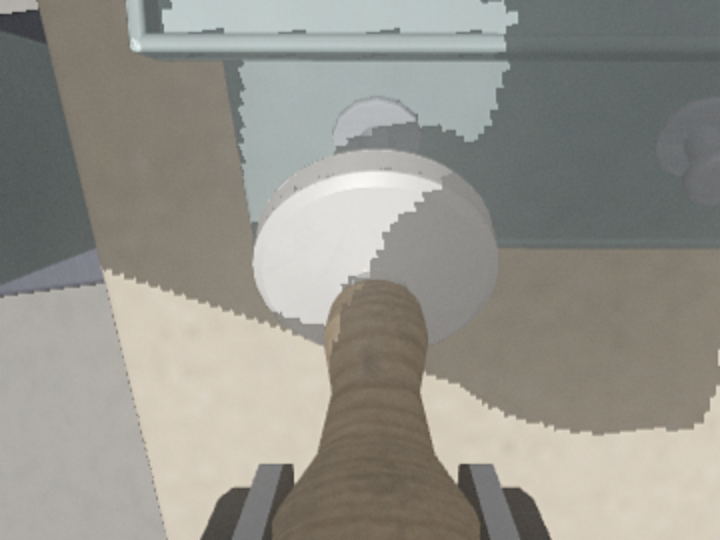

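```bash
python3 prof.py | sed 's/np.float64//g' | sed -n 1,32p
```

```text
144 ((69.2), (35.8)) ((69.3), (31.5)) ((69.1), (36.2))
147 ((68.0), (33.6)) ((68.1), (30.4)) ((68.0), (33.8))
150 ((66.9), (31.8)) ((66.9), (30.5)) ((66.8), (32.4))
153 ((65.7), (31.3)) ((65.7), (30.5)) ((65.6), (32.0))
156 ((64.4), (31.5)) ((64.5), (30.7)) ((64.4), (31.7))
159 ((63.2), (31.8)) ((63.2), (31.4)) ((63.2), (31.7))
162 ((61.9), (31.8)) ((61.9), (31.8)) ((61.9), (32.4))
165 ((60.6), (32.6)) ((60.7), (32.1)) ((60.6), (32.9))
168 ((59.3), (33.2)) ((59.3), (32.8)) ((59.3), (33.3))
171 ((58.1), (33.9)) ((58.0), (33.3)) ((57.9), (34.1))
174 ((56.6), (34.4)) ((56.7), (33.7)) ((56.6), (34.4))
177 ((55.2), (35.1)) ((55.3), (34.5)) ((55.2), (35.1))
180 ((53.9), (35.7)) ((54.0), (34.2)) ((53.8), (35.8))
183 ((52.6), (36.1)) ((52.6), (35.4)) ((52.4), (36.5))
186 ((51.1), (37.2)) ((51.2), (35.8)) ((51.0), (37.3))
189 ((49.6), (37.6)) ((49.8), (36.4)) ((49.5), (38.0))
192 ((48.1), (38.6)) ((48.3), (36.6)) ((48.1), (38.7))
195 ((46.6), (39.5)) ((46.9), (37.2)) ((46.6), (39.5))
198 ((45.0), (40.0)) ((45.9), (35.6)) ((45.1), (40.0))
201 ((43.5), (40.6)) ((45.8), (28.8)) ((43.4), (41.2))
204 ((41.9), (42.0)) ((44.9), (26.7)) ((41.9), (41.7))
207 ((40.2), (43.7)) ((44.1), (24.8)) ((40.2), (43.2))
210 ((38.6), (44.3)) ((43.2), (23.1)) ((38.5), (44.5))
213 ((36.8), (45.8)) ((42.1), (21.3)) ((36.8), (45.5))
216 ((35.0), (47.3)) ((41.2), (20.4)) ((34.9), (47.5))
219 ((33.1), (49.0)) ((40.2), (19.5)) ((33.1), (48.6))
222 ((31.2), (50.3)) ((39.3), (18.1)) ((31.2), (50.5))
225 ((29.4), (52.0)) ((38.2), (17.6)) ((29.3), (51.8))
228 ((27.4), (53.3)) ((37.3), (16.1)) ((27.2), (54.0))
231 ((25.0), (55.9)) ((36.2), (15.0)) ((25.0), (56.0))
234 ((3.0), (128.3)) ((35.4), (14.0)) ((2.6), (129.1))
237 ((0.5), (128.7)) ((34.4), (13.0)) ((0.4), (129.0))
```

Request:
{"api": "drive_tool", "payload": {"series": [[[0.025,0,0.0355],0],[[0.037,0,0.053],0],[[0,0,0],0]]}}

```text
time_s: 15.77
tcp_pos: [0.4614, -0.0898, 0.1007]
tcp_rot: [[0.128, 0.992, -0.002], [0.992, -0.128, 0.001], [0.001, -0.002, -1.0]]
ft_force: [-0.2, -0.1, -4.5]
finger_gap: 0.0343
finger_force: 121.2
```

```bash
python3 n.py
```

```text
N 0.0837 slope -0.0087 y 0.0447 (contact ref N .0748, home .0828) 121.22987508773804 15.7667
```

Request:
{"api": "drive_tool", "payload": {"series": [[[-0.024,0,-0.034],0],[[-0.024,0,-0.034],0],[[0,0,0],0],[[0,0,0],0],[[0.022,0,0.031],0],[[0.034,0,0.048],0],[[0,0,0],0]]}}

```text
time_s: 16.35
tcp_pos: [0.4624, -0.0893, 0.0995]
tcp_rot: [[0.129, 0.992, 0.002], [0.992, -0.129, -0.003], [-0.003, 0.002, -1.0]]
ft_force: [3.1, -6.0, 4.8]
finger_gap: 0.0351
finger_force: 122.5
```

```bash
python3 n.py
```

```text
N 0.0823 slope -0.0090 y 0.0438 (contact ref N .0748, home .0828) 122.52265691757202 16.35
```

Request:
{"api": "drive_tool", "payload": {"series": [[[-0.024,0,-0.034],0],[[-0.024,0,-0.034],0],[[0,0,0],0],[[0,0,0],0],[[0.022,0,0.031],0],[[0.032,0,0.046],0],[[0,0,0],0]]}}

```text
time_s: 16.93
tcp_pos: [0.4619, -0.087, 0.0959]
tcp_rot: [[0.129, 0.992, -0.0], [0.992, -0.129, -0.002], [-0.002, 0.0, -1.0]]
ft_force: [-0.1, -5.5, -0.2]
finger_gap: 0.0344
finger_force: 120.3
```

```bash
python3 n.py
```

```text
N 0.0781 slope -0.0092 y 0.0446 (contact ref N .0748, home .0828) 120.29876232147217 16.9333
```

Request:
{"api": "drive_tool", "payload": {"series": [[[-0.024,0,-0.034],0],[[-0.03,0,-0.042],0],[[-0.03,0,-0.042],0],[[0,0,0],0],[[0,0,0],0]]}}

```text
time_s: 17.35
tcp_pos: [0.4588, -0.1121, 0.1327]
tcp_rot: [[0.13, 0.992, 0.001], [0.992, -0.13, 0.0], [0.0, 0.001, -1.0]]
ft_force: [0.4, 0.0, -3.5]
finger_gap: 0.0342
finger_force: 121.2
```

```bash
python3 n.py; python3 w.py w8.png; python3 prof.py | sed 's/np.float64//g' | sed -n 1,32p | awk 'NR%2==1'; python3 - <<'E'
import cv2
a=cv2.imread('pics/w8.png')[60:330,130:490]; cv2.imwrite('pics/w8c.png',cv2.resize(a,None,fx=2,fy=2))
E
```

```text
N 0.1228 slope -0.0088 y 0.0444 (contact ref N .0748, home .0828) 121.18759632110596 17.35
[ 0.45876014 -0.11211989  0.13267652] [ 0.3516831   0.02346726 -3.50102866]
144 ((69.2), (33.7)) ((69.4), (28.0)) ((69.3), (31.4))
150 ((67.0), (29.8)) ((67.2), (25.7)) ((67.1), (27.7))
156 ((64.7), (27.6)) ((64.8), (25.7)) ((64.8), (26.3))
162 ((62.3), (27.3)) ((62.3), (26.6)) ((62.4), (26.6))
168 ((59.8), (28.6)) ((59.8), (27.7)) ((59.9), (27.5))
174 ((57.1), (29.6)) ((57.4), (28.1)) ((57.3), (28.4))
180 ((54.5), (30.9)) ((54.6), (29.2)) ((54.6), (29.9))
186 ((51.7), (32.4)) ((51.9), (30.6)) ((51.9), (31.0))
192 ((49.0), (33.1)) ((49.3), (31.3)) ((49.0), (32.4))
198 ((46.1), (35.0)) ((46.4), (32.5)) ((46.2), (33.9))
204 ((43.0), (36.5)) ((45.1), (25.3)) ((43.2), (35.2))
210 ((39.9), (38.8)) ((43.6), (20.8)) ((40.0), (37.4))
216 ((36.4), (41.0)) ((41.8), (17.8)) ((36.7), (39.8))
222 ((32.8), (44.0)) ((40.1), (14.9)) ((33.9), (41.6))
228 ((28.9), (47.5)) ((38.1), (13.0)) ((36.0), (21.1))
234 ((24.8), (50.7)) ((36.2), (11.0)) ((33.8), (19.3))
```

View pics/w8c.png

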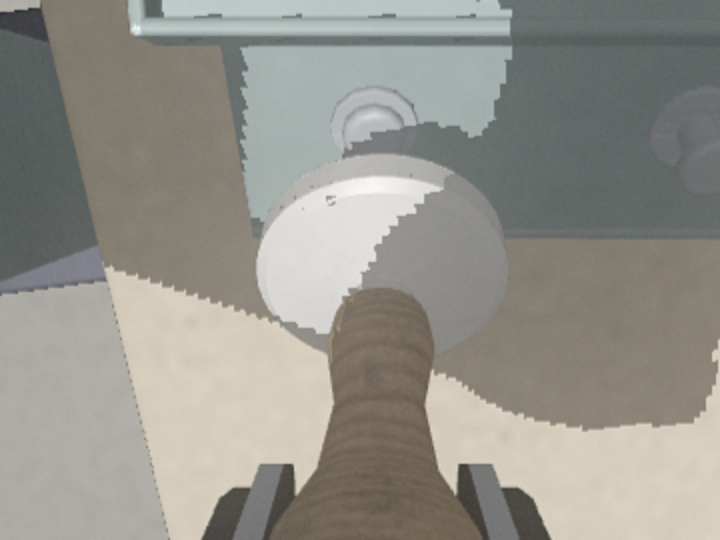

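```bash
cat > pin.py <<'E'
from h import *
import sys
np.set_printoptions(precision=1,suppress=True)
s,im=pickle.load(open('w.pkl','rb')); T=im['tool_from_camera']; d=im['depth'];K=im['mtx'];v,u=np.mgrid[:480,:640]
t=np.stack([(u-K[0,2])/K[0,0]*d,(v-K[1,2])/K[1,1]*d,d],-1)@T[:3,:3].T+T[:3,3]
P=t@np.array(s['tcp_rot']).T+s['tcp_pos']
X=np.array([.130,.9915]);O=np.array([.5163,-.0150]); x=(P[...,:2]-O)@X; y=(P[...,:2]-O)@np.array([-.9915,.13])
N=1000*(-.574*x+.819*P[...,2]-.0454); S=1000*(.819*x+.574*P[...,2]); y=1000*y
m=(np.abs(S-5)<32)&(np.abs(N)<4)&(np.abs(np.abs(y)-45)>16)&(np.abs(y)<75)
A=np.c_[S[m],y[m],np.ones(m.sum())]; p=np.linalg.lstsq(A,N[m],rcond=None)[0]; print('plate',m.sum(),p*[100,100,1])
R=N-(p[0]*S+p[1]*y+p[2])
for yc in (45,-45):
    q=(np.abs(y-yc)<14)&(np.abs(S-5)<16)&(R>1.5)&(R<30); h,b=np.histogram(R[q],np.arange(1,30,1)); print(yc,dict((int(a),int(c)) for a,c in zip(b,h) if c))
    k=q&(R>np.percentile(R[q],90)-1.5); print('  top R',np.percentile(R[q],[90,95,98]),'mid S,y',S[k].mean(),y[k].mean())
E
python3 pin.py
```

```text
plate 11280 [-0.1 -0.1  2.1]
45 {1: 48, 2: 271, 3: 223, 4: 48, 5: 44, 6: 111, 7: 270, 8: 189, 9: 16}
  top R [8.3 8.6 8.8] mid S,y 5.180919142716536 44.36993302398424
-45 {1: 60, 2: 444, 3: 380, 4: 51, 5: 21, 6: 19, 7: 28, 8: 19, 9: 24, 10: 25, 11: 18, 12: 13, 16: 6, 17: 20, 18: 51, 19: 61, 20: 136, 21: 356, 22: 192, 23: 8}
  top R [22.  22.3 22.6] mid S,y 4.230827957389347 -45.03923709090316
```

Request:
{"api": "drive_tool", "payload": {"series": [[[0,0.075,0],0],[[0,0.075,0],0],[[0,0.075,0],0],[[0,0.073,0],0],[[0,0,0],0],[[0,0,0],0],[[0.023,0,0.033],0],[[0.023,0,0.033],0],[[0.0345,0,0.049],0],[[0,0,0],0]]}}

```text
time_s: 18.23
tcp_pos: [0.5498, -0.0984, 0.0962]
tcp_rot: [[0.128, 0.992, -0.001], [0.992, -0.128, -0.001], [-0.001, -0.001, -1.0]]
ft_force: [-0.4, -0.0, -3.1]
finger_gap: 0.0346
finger_force: 121.8
```

```bash
python3 n.py
```

```text
N 0.0783 slope -0.0090 y -0.0441 (contact ref N .0748, home .0828) 121.8427562713623 18.2333
```

Request:
{"api": "drive_tool", "payload": {"series": [[[-0.024,0,-0.034],0],[[-0.024,0,-0.034],0],[[0,0,0],0],[[0,0,0],0],[[0.022,0,0.031],0],[[0.032,0,0.046],0],[[0,0,0],0]]}}

```text
time_s: 18.82
tcp_pos: [0.5514, -0.0987, 0.0954]
tcp_rot: [[0.129, 0.992, 0.002], [0.992, -0.129, -0.004], [-0.004, 0.003, -1.0]]
ft_force: [-0.6, -12.2, 13.3]
finger_gap: 0.0348
finger_force: 123.1
```

```bash
python3 n.py
```

```text
N 0.0778 slope -0.0094 y -0.0456 (contact ref N .0748, home .0828) 123.07924747467041 18.8167
```

Now I back off and check the far pin.

Request:
{"api": "drive_tool", "payload": {"series": [[[-0.024,0,-0.034],0],[[-0.03,0,-0.042],0],[[-0.03,0,-0.042],0],[[0,0,0],0],[[0,0,0],0]]}}

```text
time_s: 19.23
tcp_pos: [0.5475, -0.1228, 0.1306]
tcp_rot: [[0.13, 0.992, 0.0], [0.992, -0.13, 0.0], [0.0, 0.0, -1.0]]
ft_force: [0.2, -0.6, -3.1]
finger_gap: 0.0344
finger_force: 121.4
```

```bash
python3 n.py; python3 w.py w9.png; python3 pin.py; python3 prof.py | sed 's/np.float64//g' | sed -n 1,32p | awk 'NR%3==1'
```

```text
N 0.1206 slope -0.0092 y -0.0449 (contact ref N .0748, home .0828) 121.42040491104126 19.2333
[ 0.54745287 -0.12276887  0.13062471] [ 0.18595436 -0.56116274 -3.13187527]
plate 11443 [-0.1 -0.1  2.1]
45 {1: 53, 2: 288, 3: 236, 4: 59, 5: 54, 6: 135, 7: 340, 8: 200, 9: 7}
  top R [8.2 8.4 8.7] mid S,y 4.17170144500926 43.93427464576017
-45 {1: 56, 2: 259, 3: 223, 4: 47, 5: 51, 6: 101, 7: 255, 8: 176, 9: 12}
  top R [8.3 8.5 8.8] mid S,y 5.574977444634185 -45.622419844577166
144 ((69.2), (33.9)) ((69.4), (28.3)) ((69.3), (31.4))
153 ((65.9), (28.2)) ((66.0), (25.5)) ((66.0), (26.7))
162 ((62.3), (27.7)) ((62.3), (27.3)) ((62.3), (26.7))
171 ((58.5), (29.2)) ((58.5), (27.9)) ((58.5), (28.2))
180 ((54.6), (31.0)) ((54.7), (29.6)) ((54.6), (29.6))
189 ((50.5), (32.8)) ((50.7), (30.9)) ((50.6), (31.5))
198 ((46.0), (34.8)) ((46.4), (32.9)) ((46.3), (33.5))
207 ((41.4), (37.8)) ((44.4), (22.9)) ((41.5), (36.3))
216 ((36.4), (41.2)) ((41.9), (17.4)) ((36.7), (39.8))
225 ((30.9), (45.7)) ((39.0), (14.0)) ((36.2), (25.1))
234 ((24.6), (51.6)) ((36.2), (11.2)) ((33.9), (19.1))
```

Request:
{"api": "drive_tool", "payload": {"series": [[[-0.05,0,-0.077],0],[[-0.05,0,-0.077],0],[[-0.05,0,-0.077],0],[[-0.09,0.005,0],0],[[-0.09,0.005,0],0],[[-0.09,0.005,0],0],[[-0.09,0.005,0],0],[[-0.09,0.005,0],0],[[-0.09,0.005,0],0],[[-0.09,0.005,0],0]]}}

```text
time_s: 20.12
tcp_pos: [0.5276, -0.3567, 0.1987]
tcp_rot: [[0.128, 0.992, -0.001], [0.992, -0.128, 0.002], [0.001, -0.001, -1.0]]
ft_force: [0.2, 0.5, -3.5]
finger_gap: 0.0345
finger_force: 121.4
```

Request:
{"api": "drive_tool", "payload": {"series": [[[-0.09,0.005,0],0],[[-0.09,0.005,0],0],[[-0.09,0,0],0],[[-0.09,0,0],0],[[0,0,0],-0.033],[[0,0,0],-0.033],[[0,0,0],-0.033],[[0,0,0],0],[[0,0,0],0]]}}

```text
time_s: 20.87
tcp_pos: [0.517, -0.4631, 0.1989]
tcp_rot: [[-0.178, 0.984, -0.001], [0.984, 0.178, 0.001], [0.002, -0.001, -1.0]]
ft_force: [-0.7, 1.0, -3.0]
finger_gap: 0.0345
finger_force: 121.4
```

Request:
{"api": "drive_tool", "payload": {"series": [[[0,0,0.07],0],[[0,0,0.09],0],[[0,0,0.09],0],[[0,0,0.08],0],[[0,0,0.05],0],[[0,0,0.02],0],[[0,0,0],0]]}}

```text
time_s: 21.45
tcp_pos: [0.5165, -0.4629, 0.0784]
tcp_rot: [[-0.179, 0.984, -0.002], [0.984, 0.179, 0.002], [0.002, -0.001, -1.0]]
ft_force: [-0.5, -0.0, -1.9]
finger_gap: 0.0343
finger_force: 121.4
```

Request:
{"api": "drive_tool", "payload": {"series": [[[0,0,0.01],0],[[0,0,0],0]]}}

```text
time_s: 21.62
tcp_pos: [0.5172, -0.4639, 0.078]
tcp_rot: [[-0.18, 0.984, 0.001], [0.984, 0.18, -0.001], [-0.001, 0.001, -1.0]]
ft_force: [-1.3, -0.9, -3.9]
finger_gap: 0.0345
finger_force: 121.4
```

Request:
{"api": "drive_tool", "payload": {"series": [[[0,0,0.01],0],[[0,0,0],0]]}}

```text
time_s: 21.78
tcp_pos: [0.5169, -0.4638, 0.0745]
tcp_rot: [[-0.18, 0.984, 0.001], [0.984, 0.18, -0.0], [-0.001, 0.0, -1.0]]
ft_force: [-0.4, 0.1, -3.6]
finger_gap: 0.0347
finger_force: 121.4
```

Request:
{"api": "drive_tool", "payload": {"series": [[[0,0,0.007],0],[[0,0,0.007],0],[[0,0,0],0]]}}

```text
time_s: 22.03
tcp_pos: [0.5167, -0.4636, 0.0696]
tcp_rot: [[-0.181, 0.984, -0.0], [0.984, 0.181, 0.0], [0.0, -0.0, -1.0]]
ft_force: [-0.2, -0.6, -3.4]
finger_gap: 0.0346
finger_force: 121.4
```

Request:
{"api": "drive_tool", "payload": {"series": [[[0,0,0.007],0],[[0,0,0],0]]}}

```text
time_s: 22.2
tcp_pos: [0.5167, -0.4636, 0.0674]
tcp_rot: [[-0.181, 0.984, -0.0], [0.984, 0.181, 0.0], [0.0, -0.0, -1.0]]
ft_force: [-0.9, 0.4, -2.6]
finger_gap: 0.0345
finger_force: 121.4
```

Request:
{"api": "drive_tool", "payload": {"series": [[[0,0,0.007],0],[[0,0,0],0]]}}

```text
time_s: 22.37
tcp_pos: [0.5169, -0.464, 0.066]
tcp_rot: [[-0.181, 0.984, 0.0], [0.984, 0.181, -0.001], [-0.001, 0.0, -1.0]]
ft_force: [0.1, -0.7, 2.0]
finger_gap: 0.0342
finger_force: 122.3
```

Request:
{"api": "drive_tool", "payload": {"series": [[[0,0,0],0],[[0,0,0],0],[[0,0,0],0],[[0,0,0],0],[[0,0,0],0],[[0,0,0],0]], "claw": 0.53, "grip_force": 20}}

```text
time_s: 22.87
tcp_pos: [0.5168, -0.4637, 0.0657]
tcp_rot: [[-0.181, 0.984, 0.0], [0.984, 0.181, 0.0], [0.0, 0.0, -1.0]]
ft_force: [0.3, 0.5, -0.1]
finger_gap: 0.0402
finger_force: 0.0
```

```bash
python3 w.py w10.png; python3 - <<'E'
from h import *
np.set_printoptions(precision=4,suppress=True)
s,im=pickle.load(open('w.pkl','rb')); T=im['tool_from_camera']; d=im['depth'];K=im['mtx'];v,u=np.mgrid[:480,:640]
t=np.stack([(u-K[0,2])/K[0,0]*d,(v-K[1,2])/K[1,1]*d,d],-1)@T[:3,:3].T+T[:3,3]
P=t@np.array(s['tcp_rot']).T+s['tcp_pos']
D=P[...,:2]-[.5364,-.3745]; tx=1000*D@np.array([-.181,.9835]); ty=1000*D@np.array([-.9835,-.181]); z=1000*P[...,2]
for vv in range(150,360,6): print(vv,np.round([tx[vv,318],ty[vv,318],z[vv,318]],1), np.round([tx[vv,290],z[vv,290]],1))
E
```

```text
[ 0.51684062 -0.46370049  0.06572398] [ 0.34629259  0.50788163 -0.09901972]
150 [-18.4  34.4  17.1] [-18.4  16.8]
156 [-16.5  34.5  85.5] [-21.1  17. ]
162 [-17.6  34.5  91.5] [-17.8  89.8]
168 [-19.2  34.5  91.8] [-19.2  91.6]
174 [-20.5  34.5  94.2] [-20.6  93.5]
180 [-21.9  34.5  95.4] [-21.9  95.3]
186 [-23.1  34.5  98. ] [-23.4  96.1]
192 [-24.6  34.5  98.5] [-24.8  97.2]
198 [-26.3  34.5  97.6] [-26.4  96.9]
204 [-27.7  34.5  98.4] [-27.9  97.2]
210 [-29.3  34.5  98.2] [-29.5  97.3]
216 [-31.   34.5  98. ] [-31.   97.7]
222 [-32.5  34.5  98.2] [-32.3  99.1]
228 [-34.2  34.5  98.2] [-34.2  98.2]
234 [-35.8  34.5  98.2] [-35.6  99. ]
240 [-37.4  34.5  98.6] [-37.7  97.6]
246 [-39.   34.5  98.7] [-39.5  97.1]
252 [-40.9  34.5  98. ] [-40.9  98.1]
258 [-42.9  34.5  97.5] [-43.   97.1]
264 [-44.8  34.5  97. ] [-44.8  96.8]
270 [-46.2  34.5  97.9] [-47.2  95.3]
276 [-49.6  34.5  93.8] [-51.4  89.5]
282 [-85.3  34.5  15.6] [-85.1  16. ]
288 [-84.8  34.5  24.1] [-84.9  23.8]
294 [-86.   34.5  28.6] [-86.3  27.8]
300 [-103.2   34.5   -0.1] [-102.5    1.3]
306 [-107.1   34.5   -0.1] [-106.3    1.3]
312 [-110.9   34.5    0. ] [-110.9   -0.1]
318 [-114.2   34.5    1.1] [-114.2    1.1]
324 [-118.5   34.5    0.3] [-118.8   -0.1]
330 [-122.    34.5    1.1] [-121.6    1.9]
336 [-126.3   34.5    0.6] [-125.9    1.4]
342 [-130.2   34.5    0.9] [-130.5    0.4]
348 [-134.6   34.5    0.4] [-134.2    1. ]
354 [-138.3   34.5    1.1] [-138.6    0.7]
```

View pics/w10.png

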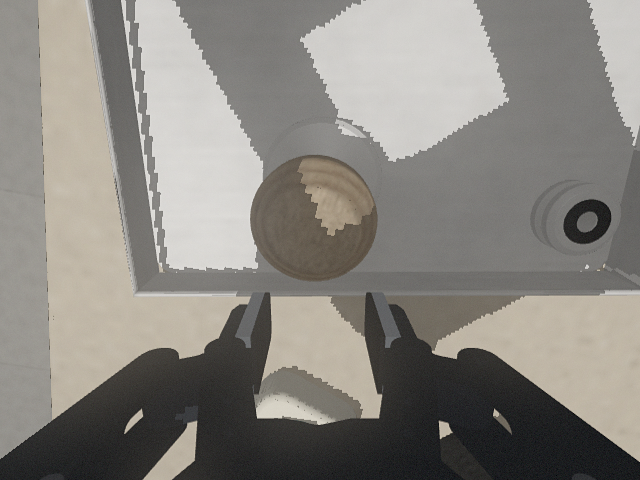

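The wrist view shows the tamper upright on the tray floor: its knob at (315,218) is level at z about 98 mm, tray position (-33, 34) mm, clear of the fingers. I'll retreat.

Request:
{"api": "drive_tool", "payload": {"series": [[[-0.04,0,-0.03],0],[[-0.04,0,-0.08],0],[[0,0,-0.1],0],[[0,0,-0.1],0],[[0,0,-0.1],0],[[0,0,0],0],[[0,0,0],0],[[0,0,0],0],[[0,0,0],0],[[0,0,0],0]]}}

```text
time_s: 23.75
tcp_pos: [0.5209, -0.487, 0.1874]
tcp_rot: [[-0.181, 0.984, -0.001], [0.984, 0.181, 0.002], [0.002, -0.001, -1.0]]
ft_force: [0.6, 0.1, -0.4]
finger_gap: 0.0401
finger_force: 0.0
```

```bash
python3 - <<'E'
from cell import ctrl, imaging, order
from h import *
np.set_printoptions(precision=4,suppress=True)
s=ctrl.get_state(); im=imaging.get_image('wrist')
T=im['tool_from_camera']; d=im['depth'];K=im['mtx'];v,u=np.mgrid[:480,:640]
t=np.stack([(u-K[0,2])/K[0,0]*d,(v-K[1,2])/K[1,1]*d,d],-1)@T[:3,:3].T+T[:3,3]
P=(t@np.array(s['tcp_rot']).T+s['tcp_pos'])[d>0]
D=P[:,:2]-[.5364,-.3745]; tx=D@np.array([-.181,.9835]); ty=D@np.array([-.9835,-.181])
for lo,hi in((.075,.09),(.09,.105)):
    m=(P[:,2]>lo)&(P[:,2]<hi)&(abs(tx+.033)<.05)&(abs(ty-.034)<.05); print(m.sum(),tx[m].min(),tx[m].max(),ty[m].min(),ty[m].max(),P[m,2].max())
im=imaging.get_image('top'); pickle.dump(im,open('top9.pkl','rb') if 0 else open('top9.pkl','wb'))
a=pickle.load(open('top0.pkl','rb'))['color'];b=im['color']
cv2.imwrite('pics/fin.png',b[150:310,130:530,::-1].repeat(2,0).repeat(2,1)); print(s['time_s'],s['ft_force'])
E
```

```text
363 -0.05057379602659509 -0.014473067327204034 0.013963142300563525 0.05063861956058476 0.08999910161914719
2846 -0.04975081959362725 -0.015222053343513854 0.014339893197501967 0.04984074554964107 0.099089385902816
23.75 [ 0.5902  0.1303 -0.4476]
```

View pics/fin.png

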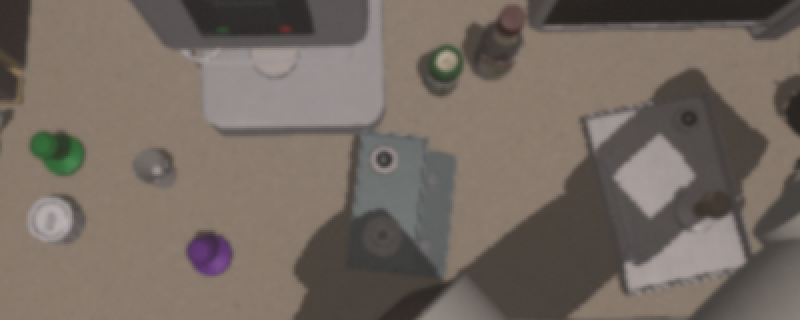

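The final top view shows the tamper upright in the tray at (710,207), the bystanders in place and both pins home.

```bash
python3 -c "
from cell import order
print(order.finish_job())"
```

```text
the job is handed in; nothing more can be done
None
```

Both pins were struck and measure fully home by wrist-camera depth, the tamper stands upright and released on the tray floor, and the job is handed in at about 24 s; no verdict came back.

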